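# Close a sample canister with its click-stop cap

## Robot

A 6-joint arm with a two-finger parallel gripper is mounted at the origin on a cart in front of the work surface, level with it; the furniture and walls round the work are solid. World frame = base frame: x ahead of the robot, y to its left, z up, the work surface at z = 0. Lengths are in m, angles in degrees, forces in N, time in s.
With the tool pointing down it reaches from about 0.35 to 0.875 m from the base axis. Payload 4.2 kg.
Tool frame: the origin (TCP) lies at the very end of the fingers, on their centre line; the grasp point (between the pads) lies 19 mm behind it; y points along the fingers, z is the direction in which the jaws open and shut, and the axes are right-handed (so a half turn about y gives the same grasp; the last joint's range is limited). The gripper opens to 87 mm and grips with 3 to 60 N. Pads are 19 mm wide; open, the fingers measure 117 mm over their backs; the gripper's body (75 mm by 190 mm) begins 51 mm behind the grasp point.
Start: joints at [90.046, 22.042, 0.453, 0, -68.411, -14.817], TCP at [0.159, 0.604, 0.223] pointing down, gripper open.
Joint ranges: [-179.83, 179.83], [-69.29, 118.12], [-61.27, 80.66], [-181.25, 117.63], [-171.15, -9.14], [-177.46, 177.46]. Speed limits (degrees/s): [159.86, 159.86, 180, 180, 180, 180].

## Interface

Orientations are given as a 3x3 rotation matrix whose columns are the frame's x, y, z axes.
In Python, from station import r, eyes gives the robot as it stands.
- The arm moves only by the tool play_rows, never from a script. Its argument "deltas" is one flat list of numbers, 5 for each row, row after row: the closure in counts, from 0 (fully open) to 255 (shut), then the shift along the tool's x, y, z in mm, then the turn about the tool's y in rad. In form: [claw, tx, ty, tz, roll, claw, tx, ty, tz, roll, ...]. A call has exactly 10 rows; each row shifts and turns the commanded pose from where the row before left it, along the tool's axes as they then stand; what a row does not reach is not made up. A row lasts 1/10 s, in which the tool goes at most 50 mm and 8.59 degrees, less where a joint would pass 70% of its speed; a pose out of reach is approached as far as the arm can. A call is refused whole if a number of a shift passes 50 or a number of a turn 0.15, either way. A call with a gripper value outside its range is refused whole. The fingers move at their own pace and stop on an object; the grip force is fixed at half the most. Time passes only in rows, so rows that do not move let the fingers close, or fill a call up. It gives the time, the measured TCP pose, the force and the opening at its end, in the units of the state.
- r.sense(): the state, without advancing time (a new reading comes with each control period).
- eyes.capture(name): name is "scene" or "top" or "wrist"; returns a dict with "img" (400x640x3 uint8, blue, green, red), "vfov" (degrees; the focal length in pixels is half the picture's height over the tangent of half this angle, whatever the lens; pixels are square), "cx", "cy" (the principal point, pixels), "R" (3x3) and "t" (3): a world point X has camera coordinates R X + t; the wrist camera has in their place "tool_from_camera" (4x4, takes a point from camera to tool coordinates, whose origin is the TCP and whose axes are the tool frame's). Camera axes: x right, y down, z forward; pixel columns grow to the right and rows downward; lengths in m; the calibration is good to about 2 mm. A picture is of the moment at which its call begins: read the wrist's pose just before it. There is no depth.
- r.finish_job(): hands the job in, once; it reports no verdict.
The state is a dict: "time_s": time; "joints": joint angles; "joint_velocities": joint speeds; "effort": joint torques, N m; "tcp_pos": TCP position; "ee_rot": TCP orientation; "wrist_force": force on the tool from outside, world axes, zero at the start; "moment": the same for the moment, N m; "gripper_width": opening from 0.0 (shut) to 1.0 (fully open).
Only numpy, scipy, OpenCV 4.12 (cv2) and the standard library are available. Lean on these libraries where they do the work, as an engineer would, in place of code of your own. Each camera call takes 0.05 s, during which the arm holds its last target.

## Task

Close the blue sample canister: set its black cap fully home on the neck, upright, and turn it clockwise until its ratchet clicks and slips. One or two clicks is right; stop before a third, never press or strain the cap hard against the canister, and let go of the cap and leave the other things where they stand.

Things in the scene. Friction and masses are not known exactly. Their poses are not given: they have to be found in the camera images.
- cap: Loose black round cap, 76 mm diameter, about 160 g. Origin: centre of its underside, z up; the shell's flat top is 22.5 mm above it. On top an orange wing grip: a bar 62 mm long along the cap's x axis, 14 mm thick (along y), from 22.5 to 55 mm above the origin. This orientation is that of shell and grip, not of the core inside.
- cap_core (a point): Centre of the cap's underside, turning with the inner core: four lugs (14 mm wide, 13.5 mm deep, reaching 25 mm out) on this frame's +-x and +-y axes round a 19 mm square opening, with gaps on the diagonals. Core and shell start aligned; a spring ratchet between them holds to 0.2 to 0.3 N m, then slips one click every 0.262 rad.
- click (a joint): Ratchet slip of the cap: angle (rad) the shell has turned clockwise (from above) against the core. 0 at the start, about 0.262 after one click, 0.524 after two; half way between it passes over a tooth, the turning moment drops and it snaps on.
- ring_top (a point): Centre of the flat upper face of the brass ring (58 mm diameter) on the canister's neck, z up. On it stand a cone-tipped centre post (16 mm diameter, 12 mm high) and four round drive pins (7 mm diameter, 8 mm high) 18 mm from the axis on the diagonals of this frame. The cap is home when its origin lies at this point; it drops on when core and ring axes match modulo 90 degrees, within 9 degrees.
- canister: Blue canister, 86 mm diameter, rigidly bolted to the worktop by a 108 mm round flange; origin under its centre, ring face 105 mm above it. The brass ring turns clockwise with the cap (0.04 N m friction, up to 0.3 rad of play at the pins) by an unknown 0.2 to 1.3 rad until it is tight on a hard stop; only then does the ratchet slip. The canister's own yaw tells nothing.
- sample_tin: Bystander: loose grey lidded tin, 71 mm diameter, 68 mm high, origin under its centre.
- timer: Bystander: loose flat white timer, 65 x 65 mm, 18 mm high, origin under its centre.
- white_jar: Bystander: loose low white screw-top jar, 69 mm diameter, 75 mm high, origin under its centre.
- clamp_stand: Fixed tall stand between and behind the work; origin under it on the worktop. Base plate 160 x 140 mm, 12 mm high; rod 430 mm tall, 61 mm behind the origin (+x); a horizontal clamp at 270 mm height whose red jaws reach 92 mm in front of the origin (-x), 40 mm wide. Carry the gripper round it on the robot's side: it is rigid.
Things that resemble listed ones, but are neither listed nor needed, are in the scene too. Leave any purple look-alike of the canister alone.

How it is judged:
By the outcome, as a careful person would: the job done as asked, in the order asked, and still so for the second after the job is handed in, with the robot touching nothing.
It also fails if it takes over 58 s, if anything falls off the work surface, if the arm or the gripper's body presses on something with over 40 N, if the wrist force passes 120 N, or if a joint passes its speed limit or range.

## Working session

There is one attempt and no reset: what is moved stays moved. The work goes in short steps, Python scripts to look and compute and a tool call to move; the robot and the scene stay as the last step left them, time stands still between calls to the robot, and variables do not carry over. Pictures are saved under pics/ and viewed, and the job is handed in when it is done.

Besides the shell and the picture viewer there is one more tool, called after ">>>" as name(argument=value, ...) on one line, values as JSON. play_rows: Moves the arm, as the interface text tells. Its arguments: {"type":"object","properties":{"deltas":{"type":"array","items":{"type":"number"}}},"required":["deltas"]}

```bash
ls; mkdir -p pics; python3 - <<'E'
from station import r, eyes
import cv2
s=r.sense()
for k,v in s.items(): print(k,v)
for n in ["scene","top","wrist"]:
    c=eyes.capture(n); cv2.imwrite(f"pics/{n}0.png",c["img"])
    print(n,{k:v for k,v in c.items() if k!="img"})
E
```

```text
pics
time_s 0.0
joints [ 9.00465000e+01  2.20900178e+01  3.79205294e-01 -3.04118712e-02
 -6.84120271e+01 -1.48172755e+01]
joint_velocities [ 0.0058859  -0.06193253  0.02808434 -0.11946225  0.00944958  0.0111862 ]
effort [ 1.70469439e-04 -3.90667892e+01  1.87401706e+01  4.21974108e+00
  1.09304750e-02 -2.01899938e-04]
tcp_pos [0.15915878 0.60375754 0.22145984]
ee_rot [[-9.66903631e-01 -4.91814407e-04 -2.55141387e-01]
 [ 2.55141851e-01 -2.14430622e-03 -9.66901256e-01]
 [-7.15652953e-05 -9.99997580e-01  2.19881991e-03]]
wrist_force [-0.33092826  0.33048659  0.52302449]
moment [ 0.04188098  0.00860483 -0.01796276]
gripper_width 0.9971285477755009
scene {'vfov': 48.90934705938099, 'cx': 317.7064678619251, 'cy': 199.1459442289393, 'R': array([[ 0.90863697, -0.41755974,  0.00476744],
       [-0.2966021 , -0.65337765, -0.69650904],
       [ 0.29394907,  0.63145983, -0.71753218]]), 't': array([-0.53843533,  0.14238718,  1.23159428])}
top {'vfov': 50.05059735866322, 'cx': 328.35296093805545, 'cy': 202.11349884473722, 'R': array([[-0.00664477, -0.9999751 ,  0.00237777],
       [-0.98267875,  0.00608942, -0.18521713],
       [ 0.18519804, -0.00356731, -0.98269474]]), 't': array([-0.15372314,  0.54601829,  1.04399548])}
wrist {'vfov': 69.4826312152296, 'cx': 317.6470696752296, 'cy': 200.50665399059477, 'tool_from_camera': array([[-4.66713394e-05,  9.61155321e-01,  2.76008054e-01,
        -7.56193108e-02],
       [-5.65632641e-04, -2.76008036e-01,  9.61155161e-01,
        -1.62751572e-01],
       [ 9.99999839e-01, -1.11260766e-04,  5.56542487e-04,
         4.47413779e-04],
       [ 0.00000000e+00,  0.00000000e+00,  0.00000000e+00,
         1.00000000e+00]])}
```

View pics/scene0.png

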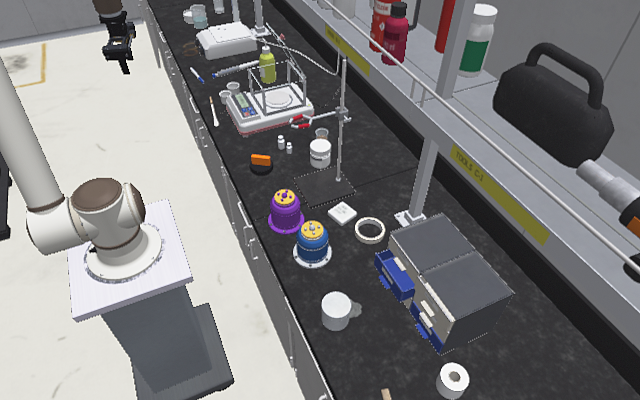

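View pics/top0.png

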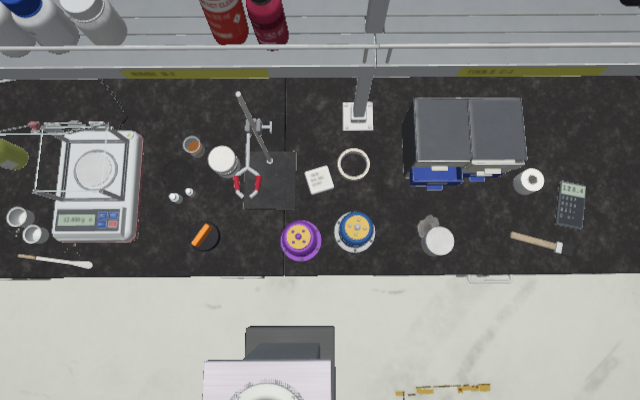

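View pics/wrist0.png

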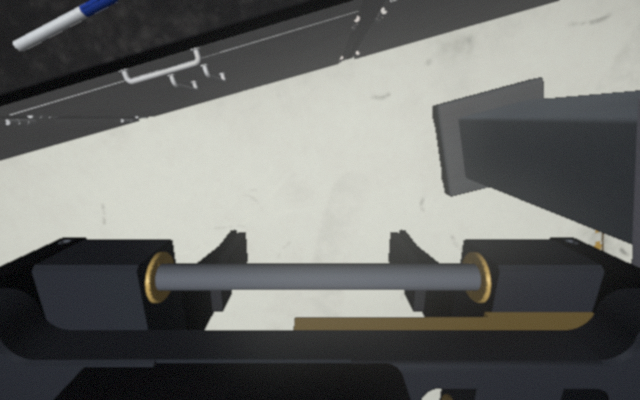

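The cap with its orange grip is at top pixel (205,236), the blue canister at (356,230), its purple look-alike at (300,240), and the clamp jaws at (247,185). I'll zoom in and measure.

```bash
cat > h.py <<'E'
import numpy as np, cv2
from station import r, eyes
def cam(name):
    s=r.sense(); c=eyes.capture(name)
    f=200/np.tan(np.radians(c["vfov"]/2)); c["f"]=f
    if name=="wrist":
        T=np.array(c["tool_from_camera"]); Rt=np.array(s["ee_rot"]); p=np.array(s["tcp_pos"])
        Rwc=Rt@T[:3,:3]; o=Rt@T[:3,3]+p
    else:
        Rwc=np.array(c["R"]).T; o=-Rwc@np.array(c["t"])
    c["Rwc"]=Rwc;c["o"]=o
    return c
def ray(c,u,v):
    d=c["Rwc"]@np.array([(u-c["cx"])/c["f"],(v-c["cy"])/c["f"],1.]); return c["o"],d/np.linalg.norm(d)
def onz(c,uv,z):
    o,d=ray(c,*uv); return o+d*(z-o[2])/d[2]
def proj(c,X):
    q=c["Rwc"].T@(np.array(X)-c["o"]); return np.array([c["f"]*q[0]/q[2]+c["cx"],c["f"]*q[1]/q[2]+c["cy"]])
def tri(c1,p1,c2,p2):
    o1,d1=ray(c1,*p1);o2,d2=ray(c2,*p2)
    A=np.stack([d1,-d2],1);k=np.linalg.lstsq(A,o2-o1,rcond=None)[0]
    a=o1+k[0]*d1;b=o2+k[1]*d2
    return (a+b)/2,np.linalg.norm(a-b)
def blobs(img,lo,hi,amin=20):
    hsv=cv2.cvtColor(img,cv2.COLOR_BGR2HSV); m=cv2.inRange(hsv,np.array(lo),np.array(hi))
    n,l,st,ce=cv2.connectedComponentsWithStats(m)
    return [(st[i].tolist(),ce[i].round(2).tolist(),l==i) for i in range(1,n) if st[i][4]>=amin]
E
python3 - <<'E'
from h import *
for n in ["top","scene"]:
    c=cam(n)
    img=c["img"]
    for nm,lo,hi in [("orange",(5,180,120),(16,255,255)),("brass",(17,90,120),(30,255,255)),("blue",(95,150,60),(115,255,255))]:
        for st,ce,m in blobs(img,lo,hi): print(n,nm,st,ce)
    if n=="top":
        a=img[190:280,180:400]; cv2.imwrite("pics/topz.png",cv2.resize(a,None,fx=3.6,fy=3.6,interpolation=cv2.INTER_CUBIC))
    else:
        a=img[140:280,230:390]; cv2.imwrite("pics/scz.png",cv2.resize(a,None,fx=4,fy=4,interpolation=cv2.INTER_CUBIC))
    print(c["o"])
E
```

```text
top orange [195, 225, 15, 21, 34] [202.0, 235.32]
top brass [346, 216, 23, 23, 360] [356.81, 227.07]
top brass [287, 225, 23, 24, 348] [298.11, 236.64]
top brass [457, 384, 33, 9, 174] [474.37, 387.57]
top brass [416, 387, 17, 7, 72] [423.26, 390.57]
top blue [0, 0, 41, 17, 495] [22.97, 6.52]
top blue [414, 168, 47, 12, 438] [435.67, 173.72]
top blue [471, 176, 12, 4, 41] [476.07, 177.76]
top blue [412, 182, 29, 7, 83] [428.81, 185.49]
top blue [447, 183, 11, 2, 20] [452.0, 183.5]
top blue [340, 212, 33, 33, 313] [355.05, 229.8]
[ 0.3421932  -0.15331999  1.12742633]
scene orange [251, 154, 19, 12, 169] [260.33, 159.76]
scene brass [42, 44, 3, 26, 56] [43.21, 55.64]
scene brass [28, 73, 17, 12, 44] [39.86, 79.32]
scene brass [275, 189, 20, 16, 190] [284.14, 196.61]
scene brass [301, 220, 22, 18, 254] [311.92, 229.12]
scene blue [296, 227, 32, 22, 281] [312.01, 240.48]
scene blue [298, 244, 30, 16, 237] [312.26, 253.48]
scene blue [379, 250, 14, 10, 78] [385.77, 254.44]
scene blue [375, 258, 26, 43, 174] [386.86, 281.13]
scene blue [384, 259, 30, 32, 373] [399.17, 275.01]
scene blue [402, 289, 13, 11, 68] [408.37, 293.81]
scene blue [411, 304, 30, 48, 222] [423.91, 329.04]
[ 0.16944859 -0.90949863  0.98544945]
```

View pics/topz.png

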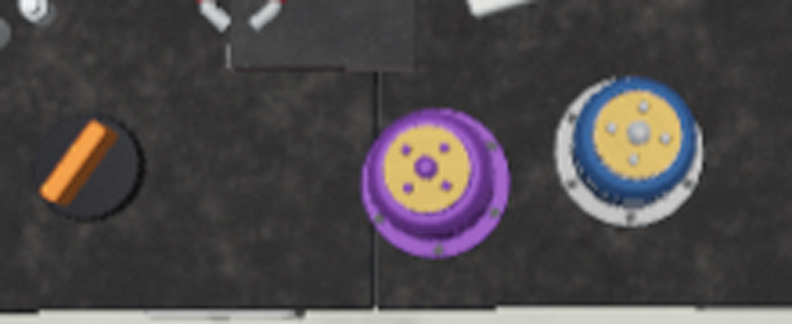

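View pics/scz.png

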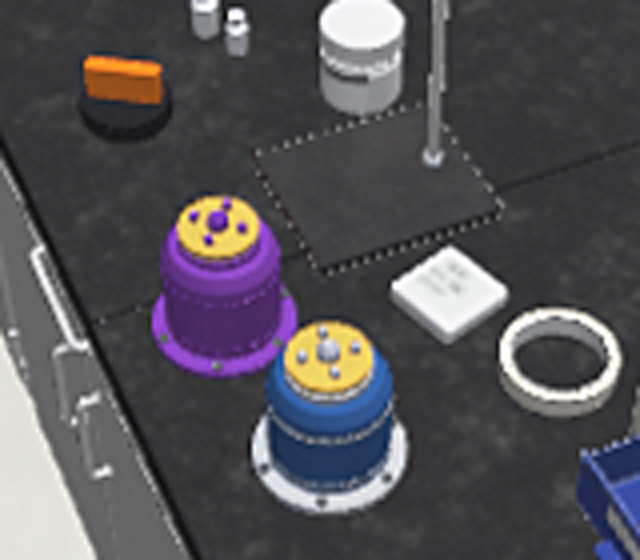

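Two blobs give first estimates. I'll triangulate the key points, then refine with the wrist camera.

```bash
python3 - <<'E'
from h import *
t=cam("top");s=cam("scene")
print("ring",tri(t,(356.81,227.07),s,(311.92,229.12)), onz(t,(356.81,227.07),.105),onz(s,(311.92,229.12),.105))
print("purple",onz(t,(298.11,236.64),.105))
# orange fuller mask in top
for c in (t,s):
    for st,ce,m in blobs(c["img"],(5,150,80),(18,255,255)):
        if abs(ce[0]-230)<40 and 140<ce[1]<250: print("orange",st,ce,cv2.minAreaRect(np.argwhere(m)[:,::-1].astype(np.float32)))
# bright top face
for z,p in [(0.055,(180+98/3.6,190+123/3.6)),(0.055,(180+52/3.6,190+200/3.6))]: print(onz(t,p,z))
# shell disc center estimate at z=.0225
print("shell",onz(t,(180+93/3.6,190+170/3.6),.0225))
for nm,p,z in [("jawL",(239,190),.27),("jawR",(257,183),.27),("jawtip",(247,197),.27),("rodbase",(268,160),.012),("standcorner",(244,209),.012),("jar",(222,160),.075),("timer",(319,180),.018),("tin?",(439,241),.068)]:
    print(nm,onz(t,p,z).round(3))
E
```

```text
ring (array([ 0.47295582, -0.22500698,  0.10131179]), np.float64(0.001959208764980401)) [ 0.47344026 -0.2249961   0.105     ] [ 0.47070659 -0.22773124  0.105     ]
purple [ 0.45129249 -0.08413733  0.105     ]
orange [189, 142, 9, 9, 62] [192.92, 145.77] ((193.0, 146.0), (8.0, 8.0), 90.0)
orange [191, 224, 21, 23, 220] [201.18, 235.08] ((201.14865112304688, 235.1081085205078), (8.749053955078125, 25.585468292236328), 36.02737045288086)
orange [251, 154, 20, 12, 196] [260.35, 159.54] ((260.44512939453125, 159.49391174316406), (19.767244338989258, 10.380563735961914), 6.340191841125488)
[0.48961664 0.14855068 0.055     ]
[0.43595948 0.17798414 0.055     ]
shell [0.46011151 0.15973103 0.0225    ]
jawL [0.53  0.026 0.27 ]
jawR [ 0.545 -0.01   0.27 ]
jawtip [0.515 0.009 0.27 ]
rodbase [0.669 0.005 0.012]
standcorner [0.535 0.065 0.012]
jar [0.651 0.113 0.075]
timer [ 0.611 -0.133  0.018]
tin? [ 0.442 -0.43   0.068]
```

>>> play_rows(deltas=[0,-34,0,29,0,0,-34,0,29,0,0,-34,0,29,0,0,-34,0,29,0,0,-34,0,29,0,0,-34,0,29,0,0,-34,0,29,0,0,-34,0,29,0,0,-34,0,29,0,0,-34,0,29,0])

```text
time_s: 1.35
tcp_pos: [0.4148, 0.2357, 0.2229]
ee_rot: [[-0.967, 0.001, -0.254], [0.254, 0.001, -0.967], [-0.0, -1.0, -0.001]]
wrist_force: [0.3, -0.1, 0.0]
gripper_width: 1.001
```

>>> play_rows(deltas=[0,-34,5,29,0,0,-33,5,29,0,0,0,5,0,0.12,0,0,5,0,0.123,0,0,0,0,0,0,0,0,0,0,0,0,0,0,0,0,0,0,0,0,0,0,0,0,0,0,0,0,0,0])

```text
time_s: 2.35
tcp_pos: [0.4641, 0.1643, 0.2027]
ee_rot: [[-0.878, 0.0, -0.479], [0.479, 0.0, -0.878], [-0.0, -1.0, -0.0]]
wrist_force: [0.0, -0.5, 0.4]
gripper_width: 0.998
```

```bash
python3 - <<'E'
from h import *
s=r.sense();print(s["time_s"],s["joints"],s["tcp_pos"],s["ee_rot"],s["wrist_force"])
c=cam("wrist"); cv2.imwrite("pics/w1.png",c["img"])
for st,ce,m in blobs(c["img"],(5,150,80),(18,255,255)): print(st,ce,cv2.minAreaRect(np.argwhere(m)[:,::-1].astype(np.float32)))
E
```

```text
2.35 [ 3.84360014e+01  1.00382977e+01 -1.94618681e+01  2.43254675e-03
 -6.04842472e+01  2.29177842e+01] [0.46410414 0.1642971  0.2026908 ] [[-8.77606588e-01  2.36059666e-04 -4.79381498e-01]
 [ 4.79381536e-01  1.40173242e-04 -8.77606588e-01]
 [-1.39971059e-04 -9.99999962e-01 -2.36179606e-04]] [ 0.01748097 -0.52849923  0.35848671]
[159, 0, 21, 12, 178] [168.01, 4.33] ((169.0, 5.5), (11.0, 20.0), 90.0)
[308, 159, 18, 58, 763] [316.16, 187.64] ((316.1930847167969, 187.56930541992188), (13.632009506225586, 57.61265563964844), 5.710593223571777)
```

View pics/w1.png

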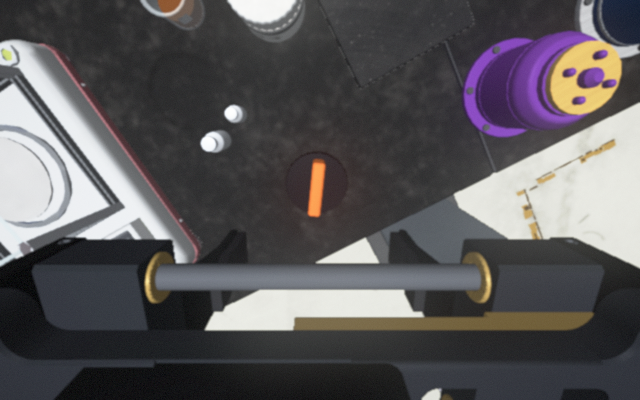

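The picture shows the orange bar at about (316,188), from (318,160) to (314,216), tilted about 5°, on the black cap disc.

```bash
python3 - <<'E'
from h import *
c=cam("wrist"); s=r.sense()
b=[b for b in blobs(c["img"],(5,150,80),(18,255,255)) if b[1][1]>100][0]
m=b[2]; hsv=cv2.cvtColor(c["img"],cv2.COLOR_BGR2HSV)
pts=np.array([onz(c,(u,v),.055)[:2] for v,u in np.argwhere(m)])
rc=cv2.minAreaRect((pts*1000).astype(np.float32)); print("rect mm",rc)
mu=pts.mean(0);w,V=np.linalg.eigh(np.cov((pts-mu).T)); d=V[:,1]; print("mean",mu,"yaw",np.degrees(np.arctan2(d[1],d[0])),"len",np.sqrt(12*w)*1000)
# dark disc
for u in (318,): pass
g=cv2.cvtColor(c["img"],cv2.COLOR_BGR2GRAY)
a=c["img"][120:240,250:390]; a=cv2.convertScaleAbs(a,alpha=2.2); cv2.imwrite("pics/w1z.png",cv2.resize(a,None,fx=5,fy=5,interpolation=cv2.INTER_CUBIC))
R=np.array(s["ee_rot"]);print("zyaw",np.degrees(np.arctan2(R[1,2],R[0,2])),s["tcp_pos"])
t=cam("top"); cv2.imwrite("pics/t2.png",t["img"])
p=onz(t,(180+665/3.6,190+139/3.6),.113),onz(t,(180+643/3.6,190+106/3.6),.113),onz(t,(180+633/3.6,190+159/3.6),.113),onz(t,(180+611/3.6,190+128/3.6),.113)
q=np.array(p)[:,:2];mq=q.mean(0);print(mq,[(np.hypot(*(x-mq))*1000, np.degrees(np.arctan2(*(x-mq)[::-1]))%90) for x in q])
E
```

```text
rect mm ((465.13958740234375, 164.97494506835938), (15.112013816833496, 65.57376098632812), 55.507408142089844)
mean [0.46558805 0.16473287] yaw 145.88443209071195 len [14.74914873 63.92860175]
zyaw -118.66581584507865 [0.46410502 0.16419643 0.20261327]
[ 0.47273787 -0.22542415] [(np.float64(18.26828337055208), np.float64(76.9044031831351)), (np.float64(18.37418020475002), np.float64(78.48651164602342)), (np.float64(17.661086220461332), np.float64(78.13281799247986)), (np.float64(18.1534996865044), np.float64(79.14633416980016))]
```

View pics/w1z.png

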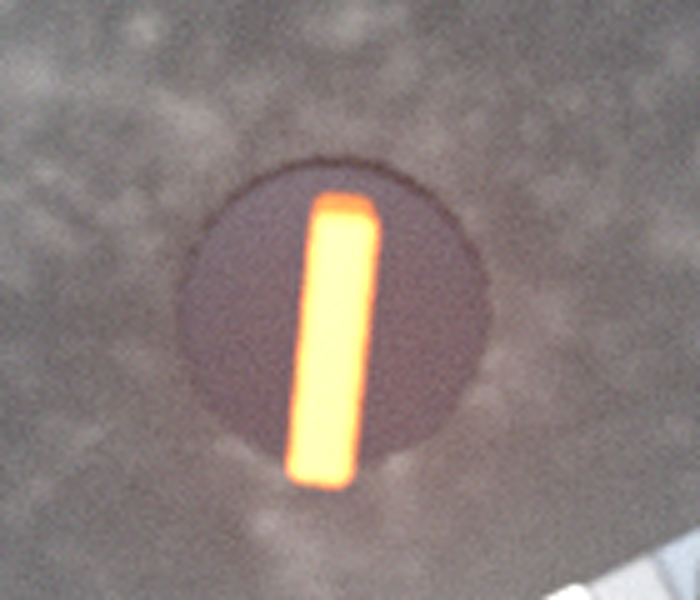

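>>> play_rows(deltas=[0,0,0,-1,0.094,0,0,30,0,0,0,0,30,0,0,0,0,30,0,0,0,0,30,0,0,0,0,25,0,0,0,0,15,0,0,0,0,10,0,0,0,0,5,0,0,0,0,0,0,0])

```text
time_s: 3.5
tcp_pos: [0.4647, 0.165, 0.0274]
ee_rot: [[-0.828, -0.0, -0.56], [0.56, -0.0, -0.828], [0.0, -1.0, 0.0]]
wrist_force: [0.9, 0.2, -0.8]
gripper_width: 1.001
```

```bash
python3 - <<'E'
from h import *
s=r.sense();print(s["time_s"],s["joints"],s["tcp_pos"],s["wrist_force"])
c=cam("wrist"); cv2.imwrite("pics/w2.png",c["img"])
E
```

```text
3.5 [ 3.84577654e+01  2.33904135e+01 -3.15444573e+01  5.56394340e-03
 -3.50878223e+01  1.74647047e+01] [0.46468171 0.16497432 0.02738096] [ 0.89485669  0.18875112 -0.75749227]
```

View pics/w2.png

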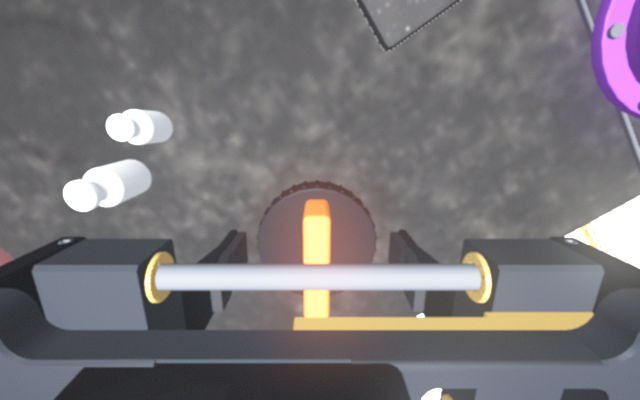

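The bar stands upright in the image, centred at column 317 between the fingers. I'll close on it.

>>> play_rows(deltas=[255,0,0,0,0,255,0,0,0,0,255,0,0,0,0,255,0,0,0,0,255,0,0,0,0,255,0,0,0,0,255,0,0,0,0,255,0,0,0,0,255,0,0,0,0,255,0,0,0,0])

```text
time_s: 4.55
tcp_pos: [0.4647, 0.165, 0.0276]
ee_rot: [[-0.828, 0.0, -0.56], [0.56, 0.0, -0.828], [-0.0, -1.0, -0.0]]
wrist_force: [0.9, 1.1, -1.7]
gripper_width: 0.17
```

>>> play_rows(deltas=[255,0,-5,0,0,255,0,-15,0,0,255,0,-25,0,0,255,0,-25,0,0,255,0,-25,0,0,255,0,-25,0,0,255,0,-25,0,0,255,0,-15,0,0,255,0,-5,0,0,255,0,0,0,0])

```text
time_s: 5.55
tcp_pos: [0.4644, 0.1649, 0.1928]
ee_rot: [[-0.828, 0.0, -0.561], [0.561, 0.001, -0.828], [0.0, -1.0, -0.001]]
wrist_force: [0.2, 0.7, -2.4]
gripper_width: 0.157
```

```bash
python3 - <<'E'
from h import *
s=r.sense();print(s["time_s"],s["tcp_pos"],s["wrist_force"],s["moment"],s["gripper_width"])
c=cam("wrist"); cv2.imwrite("pics/w3.png",c["img"])
E
```

```text
5.55 [0.4644148  0.16490525 0.19277594] [ 0.17340677  0.74448915 -2.35954781] [ 0.10321903 -0.02023124  0.05553419] 0.1565990532263467
```

View pics/w3.png

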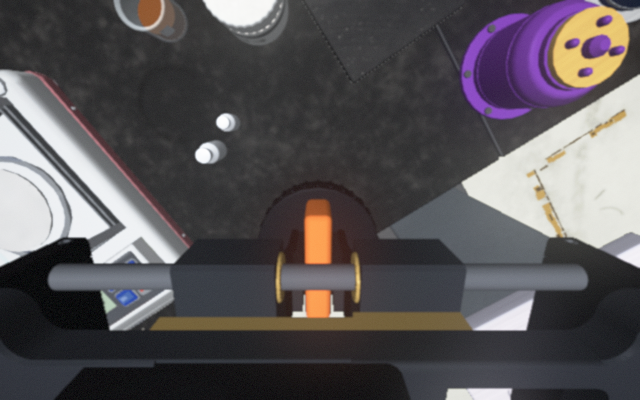

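The bar is held between the jaws at (317,255). Now the carry, on the robot's side of the clamp.

>>> play_rows(deltas=[255,10,0,20,0,255,15,0,30,0,255,19,0,34,0,255,-11,0,16,0,255,-22,0,33,0,255,-22,0,33,0,255,-22,0,33,0,255,-22,0,33,0,255,-22,0,33,0,255,-14,0,20,0])

```text
time_s: 6.6
tcp_pos: [0.3788, -0.1241, 0.1912]
ee_rot: [[-0.827, -0.003, -0.562], [0.562, -0.0, -0.827], [0.003, -1.0, 0.002]]
wrist_force: [0.6, 0.9, -1.2]
gripper_width: 0.157
```

>>> play_rows(deltas=[255,-20,0,2,0,255,-29,0,2,0,255,0,0,0,0.1,255,0,0,0,0.1,255,0,0,0,0.1,255,0,0,0,0.09,255,0,0,0,0,255,0,0,0,0,255,0,0,0,0,255,0,0,0,0])

```text
time_s: 7.6
tcp_pos: [0.4185, -0.1528, 0.1923]
ee_rot: [[-0.554, -0.0, -0.833], [0.833, 0.0, -0.554], [0.0, -1.0, 0.0]]
wrist_force: [-0.5, -0.3, -2.4]
gripper_width: 0.16
```

```bash
python3 - <<'E'
from h import *
s=r.sense();print(s["time_s"],s["joints"],s["tcp_pos"],s["wrist_force"],s["moment"],s["gripper_width"])
c=cam("wrist"); cv2.imwrite("pics/w4.png",c["img"])
print(proj(c,[.473,-.225,.117]))
E
```

```text
7.6 [ 9.55351168e-01  5.93608440e+00 -2.60847962e+01 -4.71480442e-03
 -5.80027339e+01  3.26703673e+01] [ 0.41851951 -0.15282178  0.19234753] [-0.48733524 -0.25844862 -2.35564948] [ 0.05862297 -0.00978435  0.0048164 ] 0.15987665367474702
[310.10068975  98.64425727]
```

View pics/w4.png

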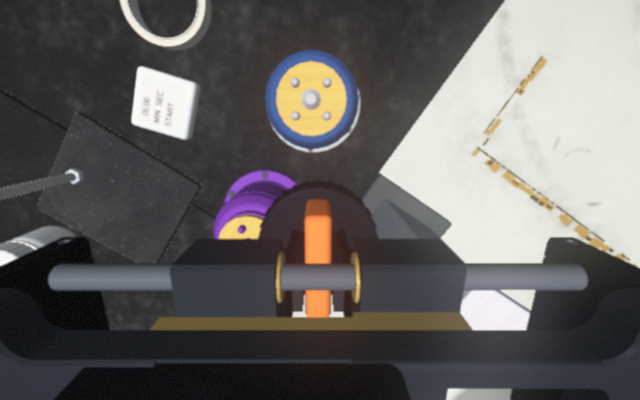

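The ring, post and four pins show clearly around (311,99), and the pins lie on the image diagonals, so the yaw is close. The predicted post pixel agrees.

```bash
python3 - <<'E'
from h import *
c=cam("wrist"); s=r.sense()
img=c["img"]; x0,y0=260,45
z=img[y0:y0+110,x0:x0+110]; cv2.imwrite("pics/w4z.png",cv2.resize(z,None,fx=5,fy=5,interpolation=cv2.INTER_CUBIC))
hsv=cv2.cvtColor(img,cv2.COLOR_BGR2HSV)
brass=[b for b in blobs(img,(15,80,80),(32,255,255),300) if abs(b[1][0]-311)<20][0]
print(brass[:2])
m=brass[2].astype(np.uint8); cn=max(cv2.findContours(m,cv2.RETR_EXTERNAL,cv2.CHAIN_APPROX_NONE)[0],key=cv2.contourArea)
hull=cv2.convexHull(cn); e=cv2.fitEllipse(hull); print("ell",e)
P=onz(c,e[0],.105); print("ring centre",P)
fill=np.zeros_like(m); cv2.fillPoly(fill,[hull],1); fill=cv2.erode(fill,np.ones((5,5)))
h=((hsv[...,1]<80)&(fill>0)).astype(np.uint8)
n,l,st,ce=cv2.connectedComponentsWithStats(h)
Q=[]
for i in range(1,n):
    if st[i][4]>8: 
        X=onz(c,ce[i],.111 if st[i][4]<100 else .113); print(st[i],ce[i].round(1),X.round(4)); 
        if st[i][4]<100: Q.append(X[:2])
Q=np.array(Q);mq=Q.mean(0);print(mq,[(round(np.hypot(*(x-mq))*1000,1), round(np.degrees(np.arctan2(*(x-mq)[::-1]))%90,1)) for x in Q])
R=np.array(s["ee_rot"]);print("xyaw mod90",np.degrees(np.arctan2(R[1,0],R[0,0]))%90)
E
```

```text
([277, 62, 69, 73, 3460], [311.01, 98.18])
ell ((310.8978576660156, 98.27094268798828), (69.61735534667969, 73.62651062011719), 177.20677185058594)
ring centre [ 0.47329784 -0.22606009  0.105     ]
[291  78   8   9  63] [294.4  82. ] [ 0.4904 -0.2288  0.111 ]
[323  78   8   9  62] [326.6  81.9] [ 0.4694 -0.2429  0.111 ]
[301  89  20  21 328] [310.5  98.6] [ 0.473  -0.2254  0.113 ]
[291 112   9   8  58] [295.1 115.5] [ 0.4764 -0.2077  0.111 ]
[323 112   8   8  55] [326.3 115.4] [ 0.4553 -0.2218  0.111 ]
[ 0.47288571 -0.2252783 ] [(np.float64(17.9), np.float64(78.6)), (np.float64(17.9), np.float64(78.7)), (np.float64(17.9), np.float64(78.7)), (np.float64(17.9), np.float64(78.6))]
xyaw mod90 33.604641755819074
```

View pics/w4z.png

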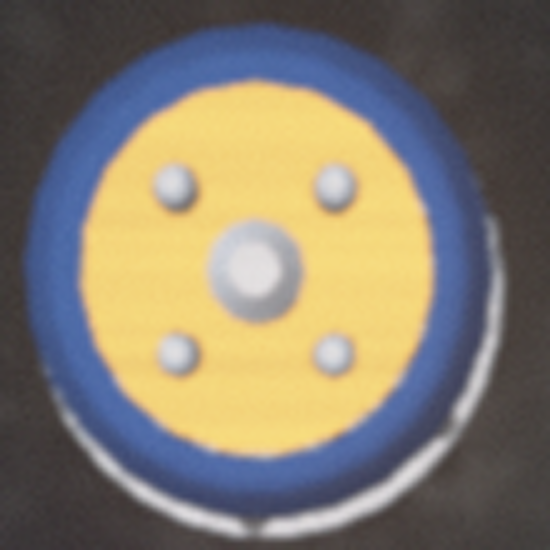

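```bash
python3 - <<'E'
from h import *
img=cv2.imread("pics/w4.png"); i3=cv2.imread("pics/w3.png")
for v in range(168,262,2): print(v,img[v,317],i3[v,317],img[v,300])
z=np.hstack([cv2.convertScaleAbs(i[165:270,245:395],alpha=2) for i in (img,i3)]); cv2.imwrite("pics/w4c.png",cv2.resize(z,None,fx=2.6,fy=2.6,interpolation=cv2.INTER_CUBIC))
E
```

```text
168 [60 61 70] [48 49 52] [63 62 69]
170 [59 58 67] [52 53 56] [65 65 72]
172 [59 57 67] [49 49 53] [67 65 73]
174 [62 61 69] [48 51 53] [63 60 67]
176 [59 59 66] [51 51 58] [62 62 69]
178 [55 54 63] [49 49 53] [63 60 68]
180 [44 44 55] [36 34 43] [62 61 70]
182 [40 37 50] [29 30 41] [63 61 67]
184 [40 39 51] [32 31 42] [44 40 53]
186 [42 40 52] [37 36 46] [37 35 47]
188 [53 50 61] [53 49 56] [40 35 49]
190 [55 51 63] [53 47 56] [49 45 55]
192 [54 51 61] [51 48 57] [57 53 62]
194 [53 49 60] [49 47 58] [57 51 62]
196 [54 50 62] [45 43 53] [55 51 61]
198 [54 56 76] [48 52 75] [58 54 64]
200 [ 43  71 127] [ 39  75 137] [55 49 61]
202 [ 44  76 139] [ 44  82 152] [58 50 63]
204 [ 48  80 143] [ 42  82 154] [54 49 62]
206 [ 47  79 144] [ 46  84 156] [54 50 63]
208 [ 44  78 144] [ 47  86 159] [56 51 64]
210 [ 46  81 147] [ 44  84 158] [55 49 63]
212 [ 49  81 149] [ 45  86 160] [55 49 64]
214 [ 50  89 162] [ 48  92 174] [55 51 64]
216 [ 67 124 227] [ 66 129 233] [57 52 67]
218 [ 78 148 248] [ 78 151 250] [54 52 65]
220 [ 83 157 251] [ 80 157 252] [52 49 63]
222 [ 87 165 253] [ 86 165 253] [52 49 64]
224 [ 86 164 253] [ 84 162 253] [53 49 67]
226 [ 87 165 253] [ 84 162 253] [49 47 65]
228 [ 87 165 253] [ 86 163 253] [52 49 65]
230 [ 87 166 253] [ 84 162 253] [50 47 66]
232 [ 86 164 253] [ 86 164 253] [39 39 60]
234 [ 87 165 253] [ 87 165 253] [38 41 61]
236 [ 85 163 253] [ 84 162 253] [39 37 61]
238 [ 88 165 253] [ 83 162 253] [41 42 63]
240 [ 86 165 253] [ 86 163 253] [36 38 59]
242 [ 87 165 253] [ 85 163 253] [40 40 61]
244 [ 88 165 253] [ 82 161 252] [37 39 61]
246 [ 86 163 253] [ 85 162 253] [40 41 63]
248 [ 87 165 253] [ 85 163 253] [40 40 63]
250 [ 85 163 253] [ 86 163 253] [37 38 59]
252 [ 87 164 253] [ 87 165 253] [38 39 59]
254 [ 88 165 253] [ 86 163 253] [38 39 61]
256 [ 86 163 253] [ 87 165 253] [37 40 60]
258 [ 87 163 253] [ 85 162 253] [36 39 61]
260 [ 84 162 253] [ 85 163 253] [40 41 61]
```

View pics/w4c.png

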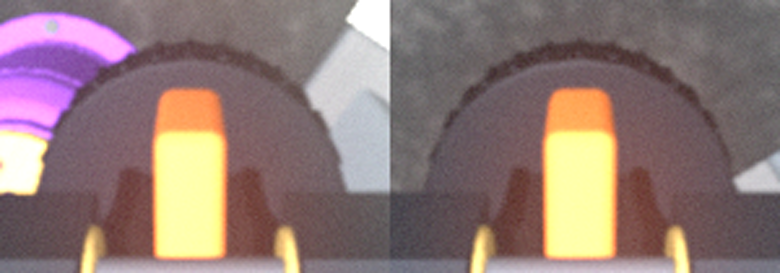

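The ring's yaw is 33.6° (mod 90) and the tool's is 33.6°, so they are aligned. The cap axis sits about 1–2 mm along +tool x from the TCP. I'll hover above the post and check with the scene camera.

>>> play_rows(deltas=[255,-20,0,-1,0,255,-25,0,-1,0,255,-25,0,-2,0,255,-22,0,-1,0,255,0,12,0,0,255,0,12,0,0,255,0,10,0,0,255,0,6,0,0,255,0,0,0,0,255,0,0,0,0])

```text
time_s: 8.7
tcp_pos: [0.4738, -0.2265, 0.1528]
ee_rot: [[-0.554, 0.0, -0.833], [0.833, -0.0, -0.554], [-0.0, -1.0, -0.0]]
wrist_force: [0.1, 0.0, -1.9]
gripper_width: 0.162
```

```bash
python3 - <<'E'
from h import *
s=r.sense();print(s["time_s"],s["joints"],s["tcp_pos"],s["wrist_force"],s["moment"],s["gripper_width"])
for n in ("scene","wrist","top"):
    c=cam(n); cv2.imwrite(f"pics/{n}5.png",c["img"])
    if n!="wrist":
        p=proj(c,[.473,-.225,.115]).astype(int); a=c["img"][p[1]-60:p[1]+50,p[0]-60:p[0]+60]; print(n,p)
        cv2.imwrite(f"pics/{n}5z.png",cv2.resize(a,None,fx=5,fy=5,interpolation=cv2.INTER_CUBIC))
E
```

```text
8.7 [-7.82832508e+00  1.60532357e+01 -1.93313679e+01  1.73028194e-02
 -5.45939919e+01  4.14408859e+01] [ 0.47380318 -0.22652099  0.1528008 ] [ 0.05125871  0.04094636 -1.86606976] [ 0.03598996 -0.01614587 -0.01509151] 0.16155995008222612
scene [312 225]
top [357 226]
```

View pics/scene5z.png

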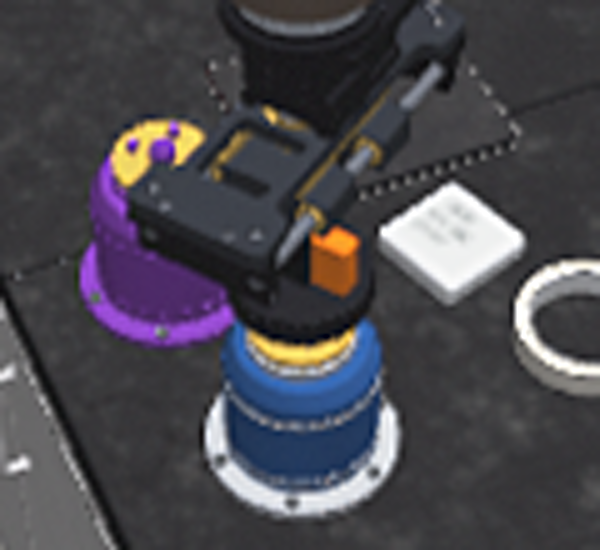

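View pics/wrist5.png

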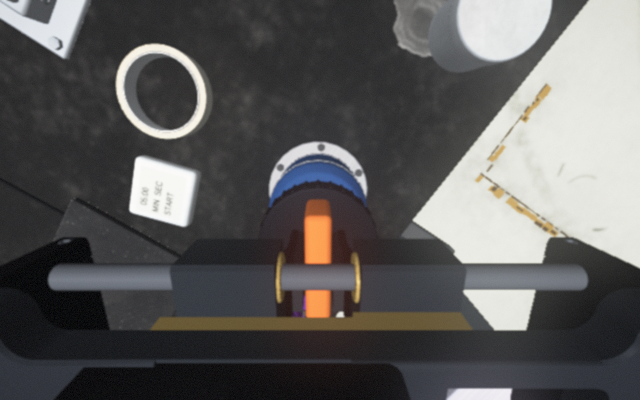

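View pics/top5z.png

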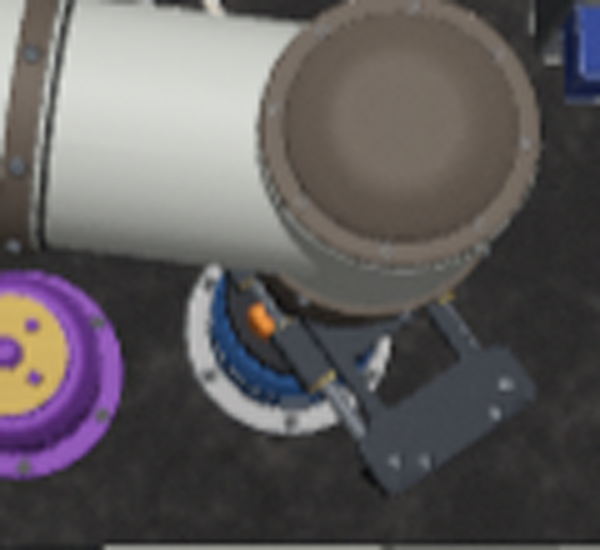

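```bash
python3 - <<'E'
from h import *
img=cv2.imread("pics/scene5.png")
a=img[205:275,285:350]; a=cv2.convertScaleAbs(a,alpha=1.8,beta=10); cv2.imwrite("pics/sc5zz.png",cv2.resize(a,None,fx=8,fy=8,interpolation=cv2.INTER_CUBIC))
from station import eyes
c=cam("scene")
for z,rad in((.0,.054),(.105,.029),(.125,.038),(.1475,.038)):
    P=[proj(c,[.473+rad*np.cos(t),-.2254+rad*np.sin(t),z]) for t in np.linspace(0,6.283,200)]; P=np.array(P); print(z,P.min(0).round(2),P.max(0).round(2),(P.min(0)+P.max(0))/2)
E
```

```text
0.0 [293.15 237.58] [331.84 268.62] [312.49506266 253.10017655]
0.105 [301.29 219.92] [323.42 236.82] [312.35200439 228.37172627]
0.125 [297.64 212.37] [327.   234.56] [312.31914922 223.46767964]
0.1475 [297.39 206.56] [327.18 228.8 ] [312.28358491 217.67798311]
```

View pics/sc5zz.png

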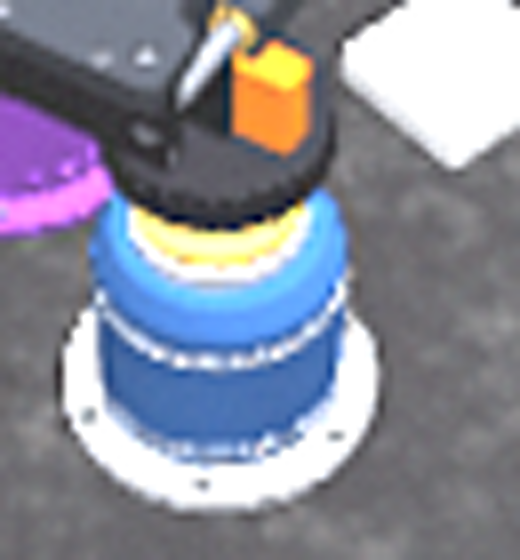

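Scene view: the flange centre is at zoom column 221, the canister at 219 and the cap at about 218, so centring is within about 0.5 mm. I'll descend in stages and watch the force.

>>> play_rows(deltas=[255,0,2,0,0,255,0,2,0,0,255,0,2,0,0,255,0,1,0,0,255,0,1,0,0,255,0,1,0,0,255,0,1,0,0,255,0,1,0,0,255,0,0,0,0,255,0,0,0,0])

```text
time_s: 9.9
tcp_pos: [0.4737, -0.2268, 0.1415]
ee_rot: [[-0.553, -0.0, -0.833], [0.833, -0.0, -0.553], [-0.0, -1.0, 0.0]]
wrist_force: [-0.4, 0.2, -2.0]
gripper_width: 0.161
```

>>> play_rows(deltas=[255,0,1,0,0,255,0,1,0,0,255,0,0.5,0,0,255,0,0.5,0,0,255,0,0.5,0,0,255,0,0.5,0,0,255,0,0,0,0,255,0,0,0,0,255,0,0,0,0,255,0,0,0,0])

```text
time_s: 10.9
tcp_pos: [0.4737, -0.2267, 0.1376]
ee_rot: [[-0.553, 0.0, -0.833], [0.833, -0.0, -0.553], [-0.0, -1.0, -0.0]]
wrist_force: [0.2, 0.2, -1.2]
gripper_width: 0.16
```

>>> play_rows(deltas=[255,0,0.5,0,0,255,0,0.5,0,0,255,0,0.5,0,0,255,0,0.5,0,0,255,0,0.5,0,0,255,0,0.5,0,0,255,0,0.5,0,0,255,0,0,0,0,255,0,0,0,0,255,0,0,0,0])

```text
time_s: 11.9
tcp_pos: [0.4737, -0.2268, 0.1341]
ee_rot: [[-0.553, 0.0, -0.833], [0.833, -0.0, -0.553], [-0.0, -1.0, -0.0]]
wrist_force: [0.4, 0.3, -2.4]
gripper_width: 0.155
```

```bash
python3 - <<'E'
from h import *
s=r.sense();print(s["time_s"],s["tcp_pos"],s["wrist_force"],s["moment"])
E
```

```text
11.9 [ 0.4737278  -0.2267701   0.13408736] [ 0.35410981  0.31097837 -2.43548442] [-0.00373598 -0.03259175 -0.04586474]
```

>>> play_rows(deltas=[255,0,0.3,0,0,255,0,0.3,0,0,255,0,0.3,0,0,255,0,0.2,0,0,255,0,0,0,0,255,0,0,0,0,255,0,0,0,0,255,0,0,0,0,255,0,0,0,0,255,0,0,0,0])

```text
time_s: 12.9
tcp_pos: [0.4737, -0.2268, 0.1329]
ee_rot: [[-0.553, -0.0, -0.833], [0.833, 0.0, -0.553], [0.0, -1.0, 0.0]]
wrist_force: [0.2, -0.2, -2.1]
gripper_width: 0.156
```

>>> play_rows(deltas=[255,0,0.2,0,0,255,0,0.2,0,0,255,0,0.2,0,0,255,0,0,0,0,255,0,0,0,0,255,0,0,0,0,255,0,0,0,0,255,0,0,0,0,255,0,0,0,0,255,0,0,0,0])

```text
time_s: 13.9
tcp_pos: [0.4737, -0.2268, 0.1326]
ee_rot: [[-0.553, 0.0, -0.833], [0.833, -0.0, -0.553], [-0.0, -1.0, -0.0]]
wrist_force: [-1.9, 0.1, 2.3]
gripper_width: 0.158
```

```bash
python3 - <<'E'
from h import *
s=r.sense();print(s["time_s"],s["tcp_pos"],s["wrist_force"],s["moment"],s["gripper_width"])
img=cam("scene")["img"]
a=img[205:275,285:350]; a=cv2.convertScaleAbs(a,alpha=1.8,beta=10); cv2.imwrite("pics/sc6zz.png",cv2.resize(a,None,fx=8,fy=8,interpolation=cv2.INTER_CUBIC))
E
```

```text
13.9 [ 0.47373802 -0.22681789  0.13256778] [-1.88672706  0.1019848   2.26744534] [0.33941929 0.40748964 0.00172684] 0.15799629540667173
```

View pics/sc6zz.png

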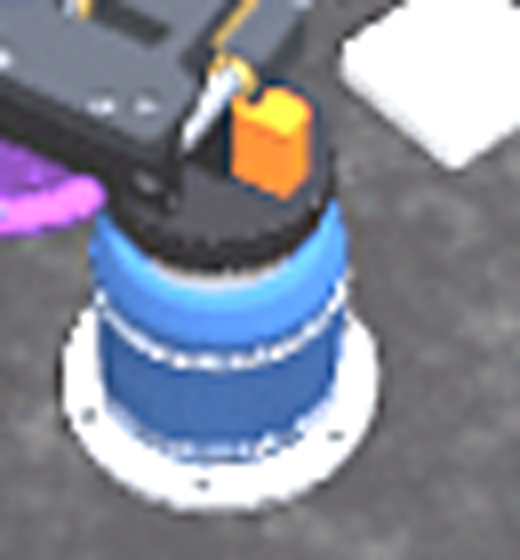

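Contact came at TCP z = 0.1326, exactly the height expected for home, with about 4 N. Now I'll turn clockwise in small steps and watch the moment and side force.

>>> play_rows(deltas=[255,0,-0.1,0,0.01,255,0,0,0.01,0.01,255,0,0,0.01,0.01,255,0,0,0.01,0.01,255,0,0,0.01,0.01,255,0,0,0.01,0.01,255,0,0,0.01,0.01,255,0,0,0.01,0.01,255,0,0,0.01,0.01,255,0,0,0.01,0.01])

```text
time_s: 14.95
tcp_pos: [0.4738, -0.2268, 0.1326]
ee_rot: [[-0.466, 0.0, -0.885], [0.885, -0.0, -0.466], [-0.0, -1.0, -0.0]]
wrist_force: [0.1, 1.1, 3.0]
gripper_width: 0.16
```

```bash
cat > st.py <<'E'
from station import r
import numpy as np
s=r.sense();R=np.array(s["ee_rot"]);np.set_printoptions(precision=3,suppress=True)
print(s["time_s"],np.array(s["tcp_pos"]),"F",np.array(s["wrist_force"]),"M",np.array(s["moment"]),"w",round(s["gripper_width"],3),"turned",round(((2.15684-np.arctan2(R[1,0],R[0,0])+3)%6.28318)-3,4),"Ftool",R.T@np.array(s["wrist_force"]),"j6",round(float(s["joints"][5]),1),"eff6",np.array(s["effort"])[5])
E
python3 st.py
```

```text
14.95 [ 0.474 -0.227  0.133] F [0.128 1.087 3.041] M [ 0.053 -0.059  0.023] w 0.16 turned 0.1008 Ftool [ 0.9   -3.041 -0.621] j6 35.7 eff6 0.031667022267356515
```

>>> play_rows(deltas=[255,0,0,0.01,0.01,255,0,0,0.01,0.01,255,0,0,0.01,0.01,255,0,0,0.01,0.01,255,0,0,0.01,0.01,255,0,0,0.01,0.01,255,0,0,0.01,0.01,255,0,0,0.01,0.01,255,0,0,0.01,0.01,255,0,0,0.01,0.01])

```text
time_s: 15.95
tcp_pos: [0.4735, -0.2269, 0.1325]
ee_rot: [[-0.376, 0.0, -0.927], [0.927, -0.0, -0.376], [-0.0, -1.0, -0.0]]
wrist_force: [0.4, 0.4, 3.6]
gripper_width: 0.159
```

```bash
python3 st.py
```

```text
15.95 [ 0.474 -0.227  0.133] F [0.372 0.409 3.569] M [ 0.045 -0.033  0.043] w 0.159 turned 0.2009 Ftool [ 0.239 -3.569 -0.498] j6 29.9 eff6 0.024319213698618114
```

>>> play_rows(deltas=[255,0,0,0.01,0.01,255,0,0,0.01,0.01,255,0,0,0.01,0.01,255,0,0,0.01,0.01,255,0,0,0.01,0.01,255,0,0,0.01,0.01,255,0,0,0.01,0.01,255,0,0,0.01,0.01,255,0,0,0.01,0.01,255,0,0,0.01,0.01])

```text
time_s: 16.95
tcp_pos: [0.4733, -0.2269, 0.1325]
ee_rot: [[-0.281, -0.0, -0.96], [0.96, -0.0, -0.281], [0.0, -1.0, 0.0]]
wrist_force: [-0.6, 0.4, 6.0]
gripper_width: 0.159
```

```bash
python3 st.py
```

```text
16.95 [ 0.473 -0.227  0.132] F [-0.629  0.42   5.95 ] M [0.086 0.335 0.053] w 0.159 turned 0.3009 Ftool [ 0.581 -5.95   0.487] j6 24.2 eff6 0.022838929435238242
```

Mz is about 0.05, which is ring friction only. Fz crept up a little, so I'll ease off 0.1 mm and go on.

>>> play_rows(deltas=[255,0,-0.1,0.01,0.01,255,0,0,0.01,0.01,255,0,0,0.01,0.01,255,0,0,0.01,0.01,255,0,0,0.01,0.01,255,0,0,0.01,0.01,255,0,0,0.01,0.01,255,0,0,0.01,0.01,255,0,0,0.01,0.01,255,0,0,0.01,0.01])

```text
time_s: 17.95
tcp_pos: [0.4732, -0.2269, 0.1325]
ee_rot: [[-0.184, -0.0, -0.983], [0.983, 0.0, -0.184], [0.0, -1.0, 0.0]]
wrist_force: [-2.5, -0.3, 4.7]
gripper_width: 0.157
```

```bash
python3 st.py
```

```text
17.95 [ 0.473 -0.227  0.132] F [-2.517 -0.321  4.728] M [-0.079  0.495  0.055] w 0.157 turned 0.4009 Ftool [ 0.149 -4.727  2.535] j6 18.5 eff6 0.021294926991686225
```

>>> play_rows(deltas=[255,0,0,0.01,0.01,255,0,0,0.01,0.01,255,0,0,0.01,0.01,255,0,0,0.01,0.01,255,0,0,0.01,0.01,255,0,0,0.01,0.01,255,0,0,0.01,0.01,255,0,0,0.01,0.01,255,0,0,0.01,0.01,255,0,0,0.01,0.01])

```text
time_s: 18.95
tcp_pos: [0.473, -0.2269, 0.1325]
ee_rot: [[-0.085, -0.001, -0.996], [0.996, 0.0, -0.085], [0.0, -1.0, 0.001]]
wrist_force: [-2.4, -0.4, 4.7]
gripper_width: 0.157
```

```bash
python3 st.py
```

```text
18.95 [ 0.473 -0.227  0.133] F [-2.443 -0.403  4.663] M [-0.032  0.588  0.105] w 0.157 turned 0.5009 Ftool [-0.193 -4.662  2.471] j6 12.8 eff6 0.020662330789491534
```

>>> play_rows(deltas=[255,0,0,0.04,0.01,255,0,0,0.04,0.01,255,0,0,0.04,0.01,255,0,0,0.04,0.01,255,0,0,0.04,0.01,255,0,0,0.03,0.01,255,0,0,0.03,0.01,255,0,0,0.03,0.01,255,0,0,0.03,0.01,255,0,0,0.03,0.01])

```text
time_s: 19.95
tcp_pos: [0.4728, -0.2269, 0.1325]
ee_rot: [[0.015, -0.0, -1.0], [1.0, 0.0, 0.015], [0.0, -1.0, 0.0]]
wrist_force: [-0.9, 0.4, 5.6]
gripper_width: 0.161
```

```bash
python3 st.py
```

```text
19.95 [ 0.473 -0.227  0.133] F [-0.913  0.436  5.56 ] M [0.081 0.461 0.083] w 0.161 turned 0.6009 Ftool [ 0.423 -5.56   0.921] j6 7.0 eff6 0.021300679072737694
```

>>> play_rows(deltas=[255,0,-0.1,0.02,0.01,255,0,0,0.02,0.01,255,0,0,0.02,0.01,255,0,0,0.02,0.01,255,0,0,0.02,0.01,255,0,0,0.02,0.01,255,0,0,0.02,0.01,255,0,0,0.02,0.01,255,0,0,0.02,0.01,255,0,0,0.02,0.01])

```text
time_s: 20.95
tcp_pos: [0.4725, -0.2269, 0.1325]
ee_rot: [[0.115, -0.0, -0.993], [0.993, 0.0, 0.115], [0.0, -1.0, 0.0]]
wrist_force: [-2.2, -0.6, 3.8]
gripper_width: 0.162
```

```bash
python3 st.py
```

```text
20.95 [ 0.473 -0.227  0.133] F [-2.231 -0.586  3.799] M [0.148 0.52  0.064] w 0.162 turned 0.7009 Ftool [-0.838 -3.798  2.151] j6 1.3 eff6 0.02105432446114719
```

>>> play_rows(deltas=[255,0,0,0.03,0.01,255,0,0,0.03,0.01,255,0,0,0.03,0.01,255,0,0,0.03,0.01,255,0,0,0.03,0.01,255,0,0,0.03,0.01,255,0,0,0.03,0.01,255,0,0,0.03,0.01,255,0,0,0.03,0.01,255,0,0,0.03,0.01])

```text
time_s: 21.95
tcp_pos: [0.4726, -0.2268, 0.1326]
ee_rot: [[0.213, 0.0, -0.977], [0.977, 0.0, 0.213], [0.0, -1.0, -0.0]]
wrist_force: [0.7, 1.1, 0.3]
gripper_width: 0.155
```

```bash
python3 st.py
```

```text
21.95 [ 0.473 -0.227  0.133] F [0.748 1.074 0.287] M [ 0.295 -0.158  0.053] w 0.155 turned 0.8007 Ftool [ 1.208 -0.287 -0.502] j6 -4.4 eff6 -0.046673681354150176
```

>>> play_rows(deltas=[255,0,0,0.03,0.01,255,0,0,0.03,0.01,255,0,0,0.03,0.01,255,0,0,0.03,0.01,255,0,0,0.03,0.01,255,0,0,0.03,0.01,255,0,0,0.03,0.01,255,0,0,0.03,0.01,255,0,0,0.03,0.01,255,0,0,0.03,0.01])

```text
time_s: 22.95
tcp_pos: [0.4723, -0.2267, 0.1326]
ee_rot: [[0.31, 0.001, -0.951], [0.951, 0.0, 0.31], [0.0, -1.0, -0.0]]
wrist_force: [2.1, 0.8, -2.3]
gripper_width: 0.16
```

```bash
python3 st.py
```

```text
22.95 [ 0.472 -0.227  0.133] F [ 2.127  0.819 -2.296] M [ 0.569 -0.767  0.108] w 0.16 turned 0.9014 Ftool [ 1.437  2.298 -1.767] j6 -10.2 eff6 -0.06628562696278095
```

>>> play_rows(deltas=[255,0,0.1,-0.02,0.01,255,0,0.1,-0.02,0.01,255,0,0,-0.02,0.01,255,0,0,-0.02,0.01,255,0,0,-0.02,0.01,255,0,0,0,0.01,255,0,0,0,0.01,255,0,0,0,0.01,255,0,0,0,0.01,255,0,0,0,0.01])

```text
time_s: 23.95
tcp_pos: [0.4718, -0.2271, 0.1325]
ee_rot: [[0.403, -0.001, -0.915], [0.915, -0.0, 0.403], [-0.001, -1.0, 0.001]]
wrist_force: [-1.0, 0.8, 2.4]
gripper_width: 0.165
```

```bash
python3 st.py
```

```text
23.95 [ 0.472 -0.227  0.133] F [-0.957  0.836  2.357] M [ 0.437 -0.148 -0.036] w 0.165 turned 1.001 Ftool [ 0.377 -2.356  1.214] j6 -15.9 eff6 0.07327002240344882
```

Mz dipped to about −0.04 and the joint‑6 effort reversed. That may be noise or a tooth, so I'll take finer steps.

>>> play_rows(deltas=[255,0,0,0.01,0.01,255,0,0,0.01,0.01,255,0,0,0.01,0.01,255,0,0,0.01,0.01,255,0,0,0.01,0.01,255,0,0,0,0,255,0,0,0,0,255,0,0,0,0,255,0,0,0,0,255,0,0,0,0])

```text
time_s: 24.95
tcp_pos: [0.4721, -0.2267, 0.1325]
ee_rot: [[0.448, -0.0, -0.894], [0.894, 0.0, 0.448], [0.0, -1.0, 0.0]]
wrist_force: [-1.3, 2.1, 5.5]
gripper_width: 0.159
```

```bash
python3 st.py
```

```text
24.95 [ 0.472 -0.227  0.133] F [-1.344  2.084  5.54 ] M [0.698 0.119 0.03 ] w 0.159 turned 1.0501 Ftool [ 1.262 -5.54   2.135] j6 -18.7 eff6 -0.032692066160961986
```

>>> play_rows(deltas=[255,0,0,0.02,0.01,255,0,0,0.02,0.01,255,0,0,0.02,0.01,255,0,0,0.02,0.01,255,0,0,0.02,0.01,255,0,0,0.02,0.01,255,0,0,0,0,255,0,0,0,0,255,0,0,0,0,255,0,0,0,0])

```text
time_s: 25.95
tcp_pos: [0.4721, -0.2267, 0.1325]
ee_rot: [[0.501, 0.0, -0.865], [0.865, 0.0, 0.501], [0.0, -1.0, -0.0]]
wrist_force: [-0.4, 2.8, 5.5]
gripper_width: 0.157
```

```bash
python3 st.py
```

```text
25.95 [ 0.472 -0.227  0.133] F [-0.402  2.754  5.451] M [1.003 0.18  0.149] w 0.157 turned 1.1111 Ftool [ 2.183 -5.451  1.728] j6 -22.2 eff6 -0.12941950466483831
```

Mz is up to 0.15, so torque is building. Small steps over the tooth.

>>> play_rows(deltas=[255,0.03,0,0.02,0.01,255,0.03,0,0.02,0.01,255,0.03,0,0.02,0.01,255,0.03,0,0.02,0.01,255,0.03,0,0.02,0.01,255,0,0,0,0,255,0,0,0,0,255,0,0,0,0,255,0,0,0,0,255,0,0,0,0])

```text
time_s: 26.95
tcp_pos: [0.472, -0.2266, 0.1325]
ee_rot: [[0.544, 0.0, -0.839], [0.839, 0.0, 0.544], [0.0, -1.0, -0.0]]
wrist_force: [-1.4, 2.1, 4.5]
gripper_width: 0.159
```

```bash
python3 st.py
```

```text
26.95 [ 0.472 -0.227  0.133] F [-1.446  2.088  4.527] M [0.959 0.206 0.114] w 0.159 turned 1.1609 Ftool [ 0.967 -4.527  2.348] j6 -25.1 eff6 -0.10072361212223768
```

>>> play_rows(deltas=[255,0.03,0,0.05,0.01,255,0.03,0,0.05,0.01,255,0.03,0,0.05,0.01,255,0.03,0,0.05,0.01,255,0.03,0,0.05,0.01,255,0,0,0,0,255,0,0,0,0,255,0,0,0,0,255,0,0,0,0,255,0,0,0,0])

```text
time_s: 27.95
tcp_pos: [0.4719, -0.2265, 0.1326]
ee_rot: [[0.585, 0.0, -0.811], [0.811, -0.0, 0.585], [-0.0, -1.0, -0.0]]
wrist_force: [-1.5, 1.9, 5.3]
gripper_width: 0.157
```

```bash
python3 st.py
```

```text
27.95 [ 0.472 -0.226  0.133] F [-1.529  1.949  5.319] M [ 0.533  0.184 -0.007] w 0.157 turned 1.2107 Ftool [ 0.686 -5.319  2.379] j6 -27.9 eff6 0.033510077046230435
```

Both Mz and joint‑6 effort show the same pattern. The effort stayed steady until about 0.75 rad, torque rose near 0.9 and dropped by 1.0, then rose again at 1.11–1.16 and dropped by 1.21. That fits tight at about 0.8 rad with two teeth passed roughly 0.25 rad apart. Before letting go I'll check that the grip has not slipped on the bar.

```bash
python3 - <<'E'
from h import *
M=[];E=[]
for i,n in enumerate(["wrist","scene","wrist","wrist"]):
    c=cam(n); s=r.sense(); M.append(s["moment"][2]);E.append(s["effort"][5])
    if i==0: w=c["img"]
    if i==1: sc=c["img"]
print(s["time_s"],M,E)
a=cv2.resize(w,(400,250)); 
b=cv2.convertScaleAbs(w[165:270,245:395],alpha=2); b=cv2.resize(b,(400,280))
d=cv2.resize(sc[190:275,275:360],(400,400),interpolation=cv2.INTER_CUBIC)
o=np.zeros((540,800,3),np.uint8);o[:250,:400]=a;o[250:530,:400]=b;o[:400,400:]=d;cv2.imwrite("pics/c7.png",o)
E
```

```text
28.15 [np.float64(-0.018290365553213984), np.float64(-0.03191524556090369), np.float64(-0.0872059784615803), np.float64(0.03233973410754891)] [np.float64(0.03352620522491634), np.float64(0.033498279517516494), np.float64(0.03350356710143387), np.float64(0.03350350423716009)]
```

View pics/c7.png

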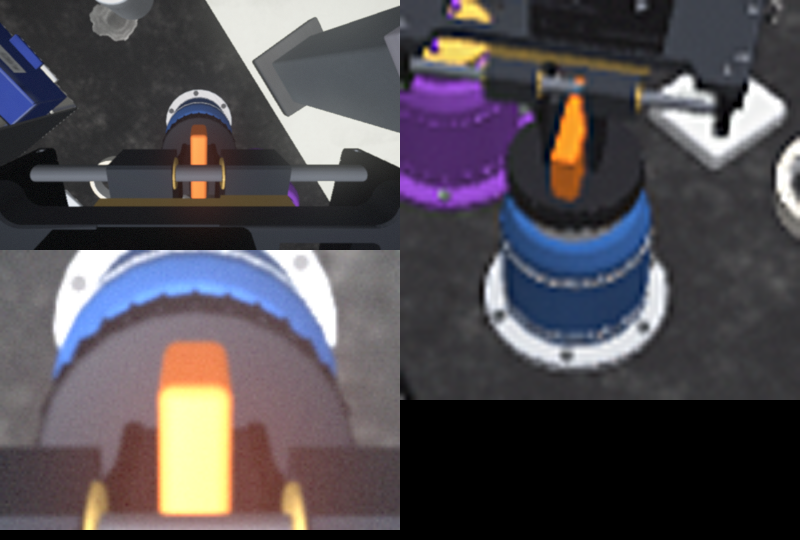

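The bar is still square in the jaws at image column 317, so the shell turned with the tool. The cap sits level on the canister. The effort reading is low-noise and confirms two peak-and-drop cycles. Letting go and lifting straight off.

>>> play_rows(deltas=[120,0,0,0,0,120,0,0,0,0,120,0,0,0,0,120,0,0,0,0,120,0,0,0,0,120,0,0,0,0,120,0,0,0,0,120,0,0,0,0,120,0,0,0,0,120,0,0,0,0])

```text
time_s: 29.15
tcp_pos: [0.4719, -0.2263, 0.1325]
ee_rot: [[0.584, 0.0, -0.812], [0.812, 0.0, 0.584], [0.0, -1.0, -0.0]]
wrist_force: [0.6, 0.9, 0.1]
gripper_width: 0.529
```

>>> play_rows(deltas=[120,0,-3,0,0,120,0,-5,0,0,120,0,-12,0,0,120,0,-20,0,0,120,0,-20,0,0,120,0,-20,0,0,120,0,-15,0,0,120,0,-5,0,0,120,0,0,0,0,120,0,0,0,0])

```text
time_s: 30.15
tcp_pos: [0.4715, -0.2261, 0.2319]
ee_rot: [[0.584, -0.001, -0.811], [0.811, 0.001, 0.584], [-0.0, -1.0, 0.001]]
wrist_force: [-0.3, -0.5, -1.3]
gripper_width: 0.531
```

```bash
python3 st.py; python3 - <<'E'
from h import *
w=cam("wrist"); s=cam("scene")
cv2.imwrite("pics/w8.png",w["img"])
d=cv2.resize(s["img"][190:275,275:375],(800,600),interpolation=cv2.INTER_CUBIC); d=cv2.resize(d,(680,578));cv2.imwrite("pics/s8.png",d)
for st,ce,m in blobs(w["img"],(5,150,80),(18,255,255)):
    if st[4]<150: continue
    pts=np.array([onz(w,(u,v),.16)[:2] for v,u in np.argwhere(m)]);mu=pts.mean(0);ww,V=np.linalg.eigh(np.cov((pts-mu).T));dd=V[:,1]
    print(ce,mu,np.degrees(np.arctan2(dd[1],dd[0]))%180,np.sqrt(12*ww)*1000)
E
```

```text
30.15 [ 0.471 -0.226  0.232] F [-0.259 -0.495 -1.277] M [ 0.11  -0.09  -0.054] w 0.531 turned 1.2102 Ftool [-0.553  1.277 -0.08 ] j6 -27.9 eff6 0.0006273230792430695
[316.98, 208.32] [ 0.47110944 -0.2277346 ] 54.18499312050651 [14.22861934 64.1497932 ]
```

View pics/w8.png

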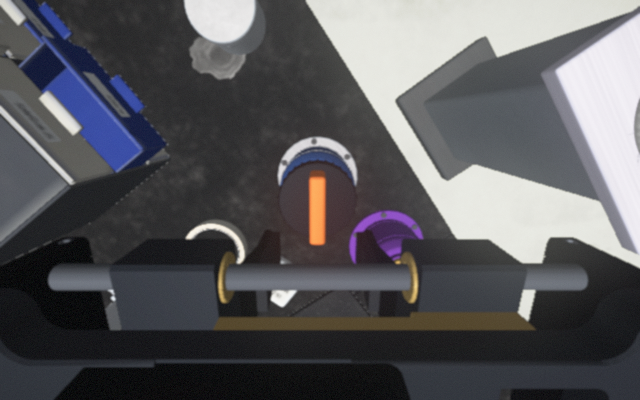

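View pics/s8.png

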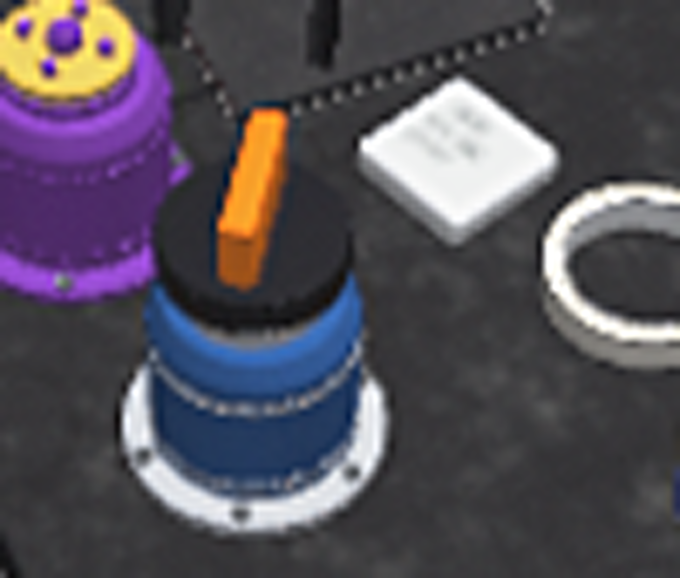

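Cap released: the bar's yaw is 54.2° against the tool's 54.3°. The bar is at (317,208), centred over the canister, and nothing is in contact. A quick check on the bystanders, then I hand in.

```bash
python3 - <<'E'
from h import *
a=cv2.imread("pics/scene0.png"); c=cam("scene"); b=c["img"]
d=cv2.absdiff(a,b).max(2)
for n,(u,v) in {"jar":(320,152),"timer":(342,213),"tin/mug":(337,310),"purple":(286,212),"can":(312,250)}.items():
    print(n,d[v-12:v+12,u-12:u+12].mean().round(1))
print(r.sense()["time_s"]); print(r.finish_job())
E
```

```text
jar 130.7
timer 2.3
tin/mug 2.7
purple 3.1
can 6.6
30.3
the job is handed in; nothing more can be done
None
```

I set the black cap home on the blue canister's neck, turned it 1.21 rad clockwise and released it. My readings point to two ratchet clicks. The job was handed in at 30.3 s with the gripper about 100 mm clear and touching nothing.

- **Home and upright:** contact came at TCP z = 0.1326 m, the height expected for home, with about 4 N. Vertical readings while turning stayed at or below 6 N. The last pictures show the cap level and centred, with the grip bar at 54.2° against the tool's 54.3°, so it had not slipped in the jaws.
- **Clicks:** joint‑6 effort was steady until about 0.75 rad. It then peaked near 0.9 and dropped by 1.0, peaked again at 1.11–1.16 and dropped by 1.21, which fits two teeth about 0.26 rad apart. I stopped there; a third would have needed roughly 0.25 rad more.
- **Doubts:** the click count is inferred from torque, because the core cannot be seen. The wrist moment readings were noisy (about ±0.04 N m). The highest torque I caught was 0.15 N m, below the stated 0.2–0.3 N m, probably because I only sampled at the end of each move. The first drop is less certain than the second, so it could be one click instead of two.
- **Other things:** in the scene view the timer, the purple look-alike and the grey tin area were unchanged. The white jar's patch differed strongly (130.7 against about 3 for the others). I think the arm was blocking that view, as it never went near the jar, but I did not confirm this with another picture.

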